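# Index the medicine dispenser to a jar and bring the jar to the order tray

### The job

Fetch the small ointment jar (the narrower, taller one) from the round dispenser for the order on the steel tray. Pull the sprung index pin up by its black knob, turn the clear cover until its opening stands over that jar's compartment, and let the pin drop fully home in the notch there so that the cover is locked. Then take the jar out through the opening and stand it upright on the tray without dropping it, leaving the cover locked and the other jars and the goods on the tray where they are.

Things in the scene. Friction and masses are not known exactly. Their poses are not given: they have to be found in the camera images.
- dispenser: Round white dispenser, fixed, 282 mm across. Origin: on its vertical axis at worktop height. Four quarter-circle compartments centred on its own +x, +y, -x, -y directions (middles 75 mm from the axis), parted by upright walls 4 mm thick half-way between. Floor 6 mm above the worktop; hub radius 19 mm, outer wall's inner radius 117 mm, top 56 mm high.
- ring_front (a point): Point on the dispenser's flat aluminium index ring (outside the wall; radius 120 to 141 mm, top 56 mm and underside 46 mm above the worktop): top of the middle of the -x notch, 131 mm from the axis. There are four notches, 14 mm wide, one on each of the dispenser's +x, +y, -x, -y directions.
- cover_opening (a point): Middle of the quarter-circle opening (90 degrees wide, hub to outside) in the clear cover, 75 mm from the axis, 6 mm above the worktop; goes round with the cover. Locked, it is over the middle of a compartment; at the start over the empty -x one. The knob is opposite, across the axis. Cover: radius 126 mm, 58 to 67 mm above the worktop, hub cap to 75 mm.
- cover (a joint): Turn of the clear cover, rad: 0 at the start, positive anticlockwise seen from above, no end stop. Locked positions: multiples of 1.571 (play 0.01). With the pin out it turns easily (about 2 N sideways at the knob) and stays where it is left.
- index_pin (a joint): How far the sprung index pin is pulled up, m: 0 = home in a notch (cover locked), 0.024 = upper stop. The pin (12 mm thick, round tip) is carried by the cover, opposite the opening. Its tip clears the ring from 0.016 up; let go between notches it rides on the ring at about 0.015, and over a notch it drops home by itself. Spring: 5 N at home, 9 N at the top.
- knob_grip (a point): Centre of the black round pull knob on the index pin: 40 mm in diameter, 30 mm high, upright, spins freely on the pin. 109 mm above the worktop when the pin is home; rises with the pin and goes round with the cover on a circle of radius 131 mm about the dispenser's axis. Below it a steel collar (23 mm wide, top at 91 mm) and a grey bracket (top at 75 mm).
- jar_center (a point): Centre (half-way up) of the small jar to be fetched: 54 mm in diameter, 47 mm high, upright, about 0.1 kg. It stands about the middle of one of the three compartments that are covered at the start; the two jars in the others are wider and flatter (70 x 37 mm). About 45 mm are free on either side of it along the circle.
- tray: Stainless instrument tray, 255 x 360 x 33 mm, long side along its own y. Origin: centre of its underside. Inner floor 2 mm above that, reaching 0.10 m each way along x and 0.15 m along y. Its -y half (away from the robot) holds the goods of the order.
- tray_free (a point): Middle of the free half of the tray, on its inner floor: a good place for the jar.
- flat_jar_1: One of the two wide flat jars in the dispenser (70 mm in diameter, 37 mm high), which stay there. Origin: centre of its underside.
- flat_jar_2: The other wide flat jar, alike. Origin: centre of its underside.
- order_carton: Carton on the tray, 66 x 82 x 112 mm high, to be left alone. Origin: centre of its underside.
- order_pouch: Flat syringe pouch on the tray, 32 x 130 x 13 mm, to be left alone. Origin: centre of its underside.

How it is judged:
By the outcome, as a careful person would: the job done as asked, in the order asked, and still so for the second after the job is handed in, with the robot touching nothing.
It also fails if it takes over 56 s, if anything falls off the work surface, if the arm or the gripper's body presses on something with over 40 N, if the wrist force passes 120 N, or if a joint passes its speed limit or range.

### The arm

A 6-joint arm with a two-finger parallel gripper is mounted at the origin on a cart in front of the work surface, level with it; the furniture and walls round the work are solid. World frame = base frame: x ahead of the robot, y to its left, z up, the work surface at z = 0. Lengths are in m, angles in degrees, forces in N, time in s.
With the tool pointing down it reaches from about 0.375 to 0.75 m from the base axis. Payload 9 kg.
Tool frame: the origin (TCP) lies where the fingers leave the gripper's body, on its centre line; the fingertips stand 73 mm ahead of it and the grasp point (between the pads) lies 54 mm ahead of it (robot.tip_reach is the distance from the TCP to the fingertips, in m); z points along the fingers, y is the direction in which the jaws open and shut (so a half turn about z gives the same grasp; the last joint's range is limited). The gripper opens to 85 mm and grips with 20 to 120 N. Pads are 22 mm wide; open, the fingers measure 114 mm over their backs; the gripper's body (76 mm by 85 mm) begins 54 mm behind the grasp point. The pads swing forward as they close: fully open they stand 13 mm farther back than shut.
Start: joints at [52.271, 5.964, 5.575, 89.605, 0, 77.527], TCP at [0.256, 0.543, 0.304] pointing down, gripper open.
Joint ranges: [-171.21, 171.21], [-48.23, 106.86], [-62.78, 66.21], [-105.2, 120.99], [-86.42, 89.51], [-180, 180]. Speed limits (degrees/s): [127.2, 127.2, 147.25, 180, 180, 180].

### API

Orientations are given as [roll, pitch, yaw] about the fixed x, y, z axes, in that order (R = Rz(yaw) Ry(pitch) Rx(roll)).
In Python, from plant import robot gives the robot as it stands. Calls block until the motion is done:
- robot.move_pose(position, orientation): joint-space move of the TCP to a pose.
- robot.line_to(position, vel=0.15, rotation=None, guard=None): straight line of the TCP; rotation=None keeps the orientation; vel is the mean speed in m/s. With guard (N) it stops when the force on the tool has changed by that much, and returns True; else False.
- robot.goto_joints(angles): joint-space move.
- robot.set_gripper(opening): finger opening in m; the grip force is fixed at half the most; returns when the fingers have stopped.
- robot.pause(seconds).
- robot.ik(position, orientation): joint angles nearest the present ones, or None.
- robot.observe(): the state.
- robot.grab_frame(name): name is "scene" or "top" or "wrist"; returns the picture (384x512x3 uint8, blue, green, red); there is no depth.
- robot.get_calibration(name): a dict with "vertical_fov" (degrees; the focal length in pixels is half the picture's height over the tangent of half this angle, whatever the lens; pixels are square), "cx", "cy" (the principal point, pixels), "rvec" (rotation vector, rad) and "tvec" (3), from world to camera coordinates, as OpenCV has them. Camera axes: x right, y down, z forward; pixel columns grow to the right and rows downward; lengths in m; the calibration is good to about 2 mm. The wrist camera is an equidistant fisheye: a pixel r from the principal point sees the ray r / f radians off the axis. A picture is of the moment at which its call begins: read the wrist's pose just before it. get_calibration takes no time and is no camera call; for the wrist camera it gives the pose at the moment of the call.
A pose or a line that the arm cannot do raises robot.IKError and nothing moves.
- robot.job_done(): hands the job in, once; it reports no verdict.
The state is a dict: "time": time; "q": joint angles; "qvel": joint speeds; "joint_torque": joint torques, N m; "tool_pos": TCP position; "tcp_rot": TCP orientation; "ft_force": force on the tool from outside, world axes, zero at the start; "torque": the same for the moment, N m; "gripper_width": finger opening in m.
Only numpy, scipy, OpenCV 4.12 (cv2) and the standard library are available. Lean on these libraries where they do the work, as an engineer would, in place of code of your own. Each camera call takes 0.05 s, during which the arm holds its last target. There are 200 camera calls.

## Working session

There is one attempt and no reset: what is moved stays moved. The work goes in short steps, each a Python script; the robot and the scene stay as the last script left them, time stands still between calls to the robot, and variables do not carry over. Pictures are saved under pics/ and viewed, about 8 in all and at most 12, crops included, and the job is handed in when it is done.

```bash
ls; mkdir -p pics; cat > h.py <<'E'
import numpy as np, cv2
from plant import robot
def cal(n):
    c=robot.get_calibration(n); f=192/np.tan(np.radians(c["vertical_fov"]/2))
    R=cv2.Rodrigues(np.array(c["rvec"],float))[0]; t=np.array(c["tvec"],float).ravel()
    return f,c["cx"],c["cy"],R,t
def ray2plane(C,uv,z,fish=False):
    f,cx,cy,R,t=C; x,y=(uv[0]-cx)/f,(uv[1]-cy)/f
    if fish:
        r=np.hypot(x,y); s=np.sin(r)/r if r>1e-9 else 1; d=np.array([x*s,y*s,np.cos(r)])
    else: d=np.array([x,y,1.])
    d=R.T@d; o=-R.T@t
    return o+d*(z-o[2])/d[2]
def proj(C,p,fish=False):
    f,cx,cy,R,t=C; c=R@np.asarray(p,float)+t
    if fish:
        rr=np.hypot(c[0],c[1]); th=np.arctan2(rr,c[2]); return np.array([cx+f*th*c[0]/rr,cy+f*th*c[1]/rr])
    return np.array([cx+f*c[0]/c[2],cy+f*c[1]/c[2]])
E
python3 - <<'E'
from h import *
for n in("scene","top"):
    cv2.imwrite(f"pics/{n}0.png",robot.grab_frame(n)); c=cal(n); print(n,c[0],c[1],c[2],-c[3].T@c[4],c[3][2])
o=robot.observe(); print(o["time"],o["tool_pos"],o["tcp_rot"])
E
```

```text
pics
scene 439.58313827326157 260.388734016707 189.89026785199127 [ 0.09945635 -0.63436026  1.12485738] [ 0.34583899  0.54378115 -0.76465512]
top 352.69828890422343 256.5606408636019 198.17372880330186 [0.4055043  0.11230327 1.15226358] [ 0.15522999 -0.01066912 -0.98782074]
0.1 [0.25587207 0.5424976  0.30321498] [-1.79936944e+02 -1.56028227e-02  1.54742964e+02]
```

```bash
sleep 1; python3 -c "
import cv2,numpy as np
a=cv2.imread('pics/scene0.png');b=cv2.imread('pics/top0.png')
cv2.imwrite('pics/top0x.png',cv2.resize(b,(800,600),interpolation=cv2.INTER_CUBIC))"
```

```text
(no output)
```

View pics/top0x.png

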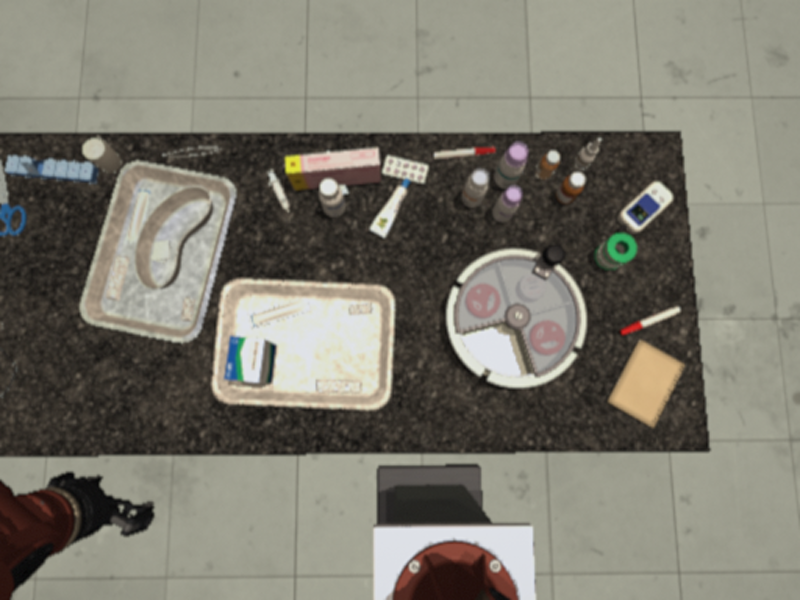

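View pics/scene0.png

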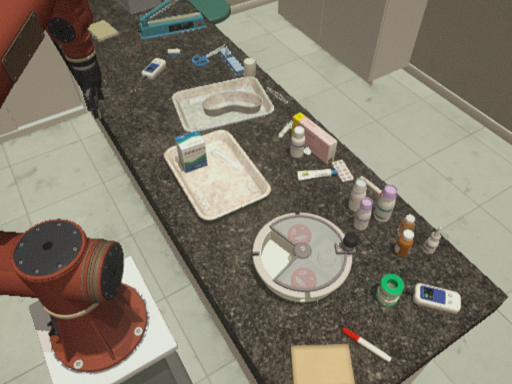

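Top view (800x600 scale): dispenser centre is near (517,316), the opening faces lower left, and the knob is at (553,256). The red flat jars are at (483,300) and (547,337). The pale jar is at about (530,288), under the knob side, so the cover needs about a half turn. The tray's free half is around (350,345). Next I'll measure these numerically.

```bash
cat > m.py <<'E'
from h import *
from scipy.optimize import least_squares
img=cv2.imread('pics/top0.png'); C=cal("top"); g=cv2.cvtColor(img,cv2.COLOR_BGR2GRAY)
c=ray2plane(C,(517*.64,316*.64),.056)[:2]
# outer edge of ring: along radial rays on plane z=.056, last bright->dark crossing
for it in range(3):
    P=[];A=np.radians(np.arange(0,360,2))
    for a in A:
        rs=np.arange(.125,.16,.0005)
        uv=np.array([proj(C,(c[0]+r*np.cos(a),c[1]+r*np.sin(a),.056)) for r in rs],np.float32)
        v=cv2.remap(g,uv[:,:1],uv[:,1:],cv2.INTER_LINEAR).ravel().astype(float)
        if v[:12].max()<120: continue
        i=np.argmin(np.gradient(cv2.GaussianBlur(v[None],(0,0),2).ravel())); P.append(c+rs[i]*np.array([np.cos(a),np.sin(a)]))
    P=np.array(P); s=least_squares(lambda p:np.hypot(*(P-p[:2]).T)-p[2],[*c,.141],loss='soft_l1',f_scale=.002).x; c=s[:2]
print("center",c,"R",s[2],"n",len(P))
a=np.arange(0,360,2); out=[]
for t in np.radians(a):
    out.append(min(g[tuple(np.round(proj(C,(c[0]+r*np.cos(t),c[1]+r*np.sin(t),.056))).astype(int)[::-1])] for r in(.131,)))
print([(int(x),int(y)) for x,y in zip(a,out) if y<130])
hsv=cv2.cvtColor(img,cv2.COLOR_BGR2HSV)
red=((hsv[...,0]<10)|(hsv[...,0]>168))&(hsv[...,1]>50)
n,l,st,ce=cv2.connectedComponentsWithStats(red[150:260,280:390].astype(np.uint8))
for i in range(1,n):
    if st[i,4]>60: p=ray2plane(C,ce[i]+[280,150],.043); d=p[:2]-c; print("red",st[i],p,np.hypot(*d),np.degrees(np.arctan2(d[1],d[0])))
blk=(g<40).astype(np.uint8)
n,l,st,ce=cv2.connectedComponentsWithStats(blk[150:180,340:370])
for i in range(1,n):
    if st[i,4]>20: p=ray2plane(C,ce[i]+[340,150],.12); d=p[:2]-c; print("knob?",st[i],ce[i]+[340,150],p,np.hypot(*d),np.degrees(np.arctan2(d[1],d[0])))
# tray: bright pixels
m=(g>140).astype(np.uint8); m=cv2.morphologyEx(m,cv2.MORPH_CLOSE,np.ones((7,7)))
n,l,st,ce=cv2.connectedComponentsWithStats(m[165:270,130:262])
i=1+np.argmax(st[1:,4]); ct=max(cv2.findContours((l==i).astype(np.uint8),0,2)[0],key=cv2.contourArea)
W=np.array([ray2plane(C,q[0]+[130,165],.033)[:2] for q in ct],np.float32); print("tray",cv2.minAreaRect(W))
o=cv2.warpAffine(img,np.float32([[5.5,0,-280*5.5],[0,5.5,-150*5.5]]),(600,600),flags=cv2.INTER_CUBIC); cv2.imwrite('pics/d0.png',o)
E
python3 m.py
```

```text
center [ 0.56351102 -0.13098698] R 0.14150079496377282 n 166
[(58, 84), (60, 31), (62, 56), (150, 111), (152, 116), (238, 114), (240, 62), (242, 91), (322, 78), (324, 17), (326, 17), (328, 15), (330, 12), (332, 26), (334, 35), (336, 59), (338, 85), (340, 123)]
red [ 19  32  21  21 214] [ 0.60017493 -0.06446748  0.043     ] 0.07595449650905066 61.13752922817108
red [ 60  56  21  20 224] [ 0.5240391  -0.19569673  0.043     ] 0.07579831315667152 -121.3825290437842
knob? [  7   4  15  17 101] [352.77227723 162.64356436] [ 0.67522029 -0.18989122  0.12      ] 0.1262880445354395 -27.802659154517798
tray ((0.5352651476860046, 0.3177325129508972), (0.4029960334300995, 0.2946573793888092), 86.81900024414062)
```

Centre is (0.5635, -0.131), and the fitted radius of 141.5 mm matches 141. The notches at 60/151/240° put the dispenser yaw at about -29.6°. The flat jars sit at radius 76 mm on ±y, so the small jar is in +x and the cover must turn by π. Next I'll check the reach along the arc, then go above the knob for a close look.

```bash
python3 - <<'E'
from h import *
c=np.array([.5635,-.131]); ph=-29.6
for a in range(0,-181,-30):
    p=c+.131*np.array([np.cos(np.radians(ph+a)),np.sin(np.radians(ph+a))]); q=robot.ik([*p,.19],[180,0,150.4]); print(a,p.round(3),None if q is None else np.round(q,0))
for a in (30,60,90,120,150):
    p=c+.131*np.array([np.cos(np.radians(ph+a)),np.sin(np.radians(ph+a))]); q=robot.ik([*p,.19],[180,0,150.4]); print(a,p.round(3),None if q is None else np.round(q,0))
p=c+.131*np.array([np.cos(np.radians(ph)),np.sin(np.radians(ph))])
robot.move_pose([*p,.28],[180,0,150.4])
C=cal("wrist"); im=robot.grab_frame("wrist"); cv2.imwrite("pics/w1.png",im); np.save("w1.npy",np.array([C[0],C[1],C[2],*C[3].ravel(),*C[4]]))
print("cam",-C[3].T@C[4],C[3][2],C[0]); o=robot.observe();print(o["time"],o["tool_pos"],o["tcp_rot"])
print("pred knob top",proj(C,[*p,.124],True),"axis",proj(C,[*c,.075],True))
E
```

```text
0 [ 0.677 -0.196] [-27.  25.  16.  81.   0.   3.]
-30 [ 0.63  -0.244] [-32.  20.   9.  80.   0.  -3.]
-60 [ 0.564 -0.262] [-37.  10.  -2.  78.   0.  -7.]
-90 [ 0.499 -0.245] [-40.  -1. -14.  78.   0. -10.]
-120 [ 0.451 -0.197] [-39. -13. -24.  78.   0.  -9.]
-150 [ 0.433 -0.132] [-34. -20. -30.  80.   0.  -4.]
-180 [ 0.45  -0.066] [-25. -20. -30.  80.   0.   5.]
30 [ 0.694 -0.13 ] [-21.  25.  16.  81.   0.   8.]
60 [ 0.676 -0.065] [-16.  20.  10.  80.   0.  13.]
90 [ 0.628 -0.017] [-13.  11.  -0.  78.   0.  16.]
120 [ 0.563 -0.   ] [-13.   0. -12.  78.   0.  16.]
150 [ 0.497 -0.018] [-17. -12. -23.  78.   0.  12.]
cam [ 0.60697173 -0.15463529  0.35047131] [ 0.27809103 -0.15751718 -0.94755143] 297.3186396354542
3.1333 [ 0.6776163  -0.19482943  0.28011856] [1.79993104e+02 6.12206737e-03 1.50464697e+02]
pred knob top [255.52247564 197.80993253] axis [255.77323479  42.24014684]
```

View pics/w1.png

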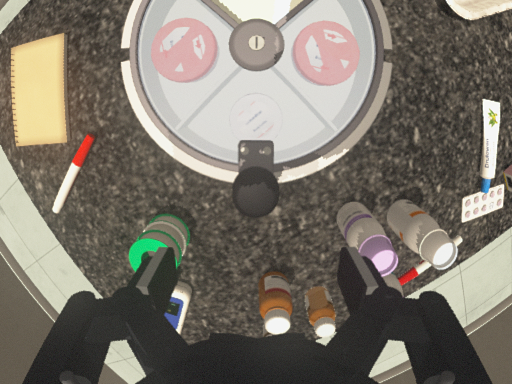

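Wrist view: knob top at about (256,197), within 1 px of the prediction, and hub at (257,44). The small jar's pale lid is at (256,117), in line with the knob. The green roll (155,240) and purple bottle (380,258) flank the knob at some distance, so I'll check those clearances and then grip the knob.

```bash
python3 - <<'E'
from h import *
v=np.load("w1.npy"); C=(v[0],v[1],v[2],v[3:12].reshape(3,3),v[12:])
c=np.array([.5635,-.131])
im=cv2.imread("pics/w1.png"); g=cv2.cvtColor(im,cv2.COLOR_BGR2GRAY)
for n,uv,z in(("green top",(153,256),.06),("green base",(172,225),0.02),("purple top",(382,260),.11),("purple base",(352,212),0),("jar lid",(256,117),.053),("hub",(257,44),.075),("amber",(277,322),.09)):
    p=ray2plane(C,uv,z,True); d=p[:2]-c; print(n,p.round(4),np.hypot(*d).round(4),np.degrees(np.arctan2(d[1],d[0])).round(1))
m=((g<55)).astype(np.uint8)[165:230,220:300]
n,l,st,ce=cv2.connectedComponentsWithStats(m); i=1+np.argmax(st[1:,4]); ct=max(cv2.findContours((l==i).astype(np.uint8),0,2)[0],key=cv2.contourArea)
(x,y),r=cv2.minEnclosingCircle(ct); x+=220;y+=165; print("knob px",x,y,r,st[i])
p=ray2plane(C,(x,y),.112,True); d=p[:2]-c; print(p,np.hypot(*d),np.degrees(np.arctan2(d[1],d[0])))
E
```

```text
green top [ 0.7014 -0.3495  0.06  ] 0.2583 -57.7
green base [ 0.6897 -0.3243  0.02  ] 0.2308 -56.9
purple top [ 0.8032 -0.1204  0.11  ] 0.24 2.5
purple base [ 0.7964 -0.1173  0.    ] 0.2333 3.4
jar lid [ 0.6257 -0.1661  0.053 ] 0.0715 -29.4
hub [ 0.5655 -0.1309  0.075 ] 0.002 3.8
amber [ 0.8358 -0.257   0.09  ] 0.3 -24.8
knob px 263.5 208.5 15.4435453414917 [30 36 28 17 52]
[ 0.69306986 -0.19674264  0.112     ] 0.14529433797810584 -26.902849092060112
```

```bash
cat > g.py <<'E'
from h import *
c=np.array([.5643,-.131]); ph=-29.6
def K(a,r=.131): t=np.radians(ph+a); return c+r*np.array([np.cos(t),np.sin(t)])
def rep(s):
    o=robot.observe(); print(s,round(o["time"],2),np.round(o["tool_pos"],4),"F",np.round(o["ft_force"],1),"w",round(o["gripper_width"],4)); return o
E
python3 - <<'E'
from g import *
robot.set_gripper(.066)
robot.line_to([*K(0),.20],vel=.15)
hit=robot.line_to([*K(0),.167],vel=.08,guard=12); rep(f"down {hit}")
robot.set_gripper(.03); o=rep("grip")
z=o["tool_pos"][2]
if not hit and .037<o["gripper_width"]<.043:
    robot.line_to([*K(0),z+.0205],vel=.05,guard=40); rep("up")
    C=cal("wrist"); cv2.imwrite("pics/w2.png",robot.grab_frame("wrist"))
E
```

```text
down False 4.71 [ 0.678  -0.1956  0.1666] F [ 0.5 -0.   0.2] w 0.0661
grip 5.08 [ 0.6785 -0.1959  0.1682] F [-2.3 -0.1  6.3] w 0.0382
up 5.66 [ 0.6783 -0.1958  0.1878] F [ 4.6 -2.4 -9.3] w 0.0384
```

Width is 38 mm and the downward pull is 9.3 N, which matches the spring with the pin up about 0.02. Now turning anticlockwise, checking force at each step.

```bash
python3 - <<'E'
from g import *
z=.1888
for a in range(10,181,10):
    hit=robot.line_to([*K(a),z],vel=.13,guard=25)
    if hit or a%30==0 or a==10: rep(f"{a} {hit}")
    if hit: break
cv2.imwrite("pics/s3.png",robot.grab_frame("scene"))
E
```

```text
10 False 6.03 [ 0.688  -0.1741  0.1878] F [ 5.2 -2.5 -9.1] w 0.0382
30 False 6.68 [ 0.6953 -0.129   0.188 ] F [ 4.8  0.5 -8.2] w 0.0384
60 False 7.66 [ 0.6773 -0.0651  0.1887] F [ 2.7  0.6 -8.5] w 0.0383
90 False 8.63 [ 0.6293 -0.0176  0.1888] F [ 0.5  1.9 -8.3] w 0.0386
120 False 9.61 [ 5.64e-01 -4.00e-04  1.89e-01] F [-0.5 -0.5 -9.4] w 0.0382
150 False 10.58 [ 0.4985 -0.0182  0.189 ] F [ 0.7 -0.  -8.6] w 0.0381
180 False 11.56 [ 0.4507 -0.0663  0.1889] F [ 0.6 -1.5 -9. ] w 0.0384
```

View pics/s3.png

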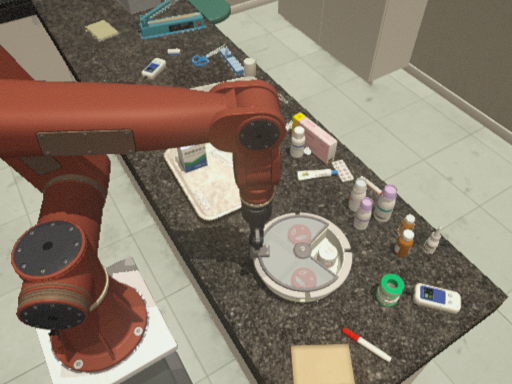

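The opening now stands over the small jar (white lid at (325,255)), with the knob at the near side (260,250). Now I'll lower the pin in hand, guarded, release it and look.

```bash
python3 - <<'E'
from g import *
hit=robot.line_to([*K(180),.178],vel=.04,guard=9); rep(f"low1 {hit}")
if not hit:
    hit=robot.line_to([*K(180),.1695],vel=.04,guard=9); rep(f"low2 {hit}")
if not hit:
    robot.set_gripper(.062); rep("open")
    robot.line_to([*K(180),.26],vel=.15); o=rep("up")
    # view dispenser from above the opening
    C=cal("wrist"); cv2.imwrite("pics/w4.png",robot.grab_frame("wrist"))
    for p in ([*K(180),.124],[*K(180),.139],[*K(0,.075),.053]): print(proj(C,p,True).round(1))
E
```

```text
low1 False 12.03 [ 0.4507 -0.0662  0.178 ] F [ 2.6 -1.1 -6.6] w 0.0383
low2 False 12.38 [ 0.4505 -0.0664  0.1695] F [ 2.8 -1.1 -6.2] w 0.0382
open 12.74 [ 0.4505 -0.0663  0.1699] F [0.1 0.  0.8] w 0.0621
up 13.49 [ 0.4502 -0.0662  0.2591] F [ 0.9 -0.   0.3] w 0.0618
[256.7 207.5]
[256.7 215.5]
[256.8 334.7]
```

View pics/w4.png

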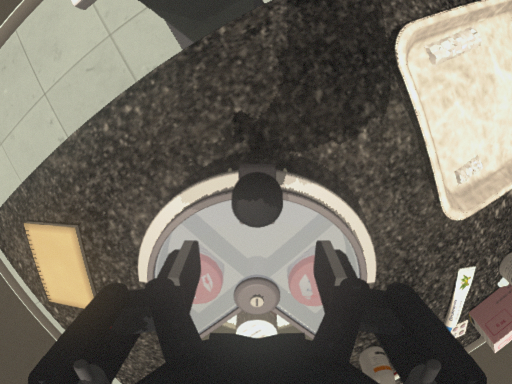

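The knob is seen at about (257,202), close to the home prediction (207.5) rather than the riding one (215.5). In hand it was also lowered well below ring level with spring force only, so the pin is home. Next I'll go above the jar for a close look.

```bash
python3 - <<'E'
from g import *
j=np.array([.625,-.166])
robot.line_to([*j,.24],vel=.2); robot.set_gripper(.076)
C=cal("wrist"); im=robot.grab_frame("wrist"); cv2.imwrite("pics/w5.png",im); rep("")
print("pred jar",proj(C,[*j,.053],True),"hub",proj(C,[*c,.075],True))
np.save("w5.npy",np.array([C[0],C[1],C[2],*C[3].ravel(),*C[4]]))
cv2.imwrite("pics/s5.png",robot.grab_frame("scene"))
E
```

```text
15.04 [ 0.6249 -0.1658  0.2403] F [ 0.2 -0.5 -0.4] w 0.0758
pred jar [256.58594813 186.09034123] hub [257.12093699 109.43317975]
```

View pics/w5.png

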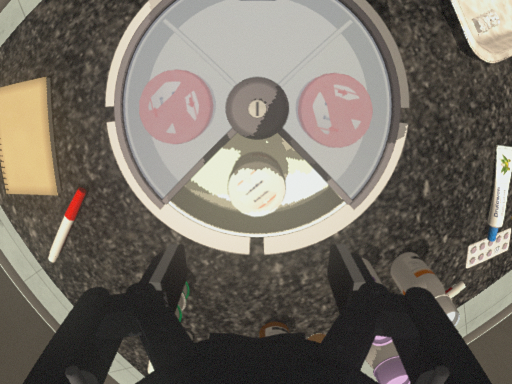

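The jar lid is at (257,187), as predicted at (256.6,186), and the hub matches too, so I'll descend and grip the jar. I'll also compute the tray from the top picture.

```bash
python3 - <<'E'
from g import *
T=cal("top")
for uv,z in(((216,281),.033),((396,284),.033),((394,409),.033),((212,404),.033),((362,309),.002),((338,386),.002),((250,360),.112),((262,386),.0),((283,313),.01)): print(uv,ray2plane(T,np.array(uv)*.64,z).round(3))
j=np.array([.625,-.166])
robot.set_gripper(.070)
robot.line_to([*j,.13],vel=.15)
hit=robot.line_to([*j,.089],vel=.06,guard=10); rep(f"down {hit}")
if not hit:
    robot.set_gripper(.045); o=rep("grip")
    if .05<o["gripper_width"]<.057:
        robot.line_to([*j,.11],vel=.06,guard=25); rep("lift")
        robot.line_to([*j,.25],vel=.15); rep("up")
        cv2.imwrite("pics/t6.png",robot.grab_frame("top"))
E
```

```text
(216, 281) [0.643 0.482 0.033]
(396, 284) [0.635 0.11  0.033]
(394, 409) [0.38  0.115 0.033]
(212, 404) [0.392 0.478 0.033]
(362, 309) [0.588 0.182 0.002]
(338, 386) [0.427 0.231 0.002]
(250, 360) [0.474 0.385 0.112]
(262, 386) [0.428 0.388 0.   ]
(283, 313) [0.579 0.347 0.01 ]
down False 17.04 [ 0.6252 -0.1661  0.0893] F [ 0.3  0.6 -0. ] w 0.07
grip 17.33 [ 0.6255 -0.1663  0.09  ] F [-0.8  0.1  4.4] w 0.0531
lift 17.83 [ 0.6252 -0.1661  0.1104] F [-0.   0.1 -0.3] w 0.0528
up 18.92 [ 0.6246 -0.1658  0.2487] F [ 0.8  0.4 -0.6] w 0.0532
```

Gripped at 53 mm. The tray corners give a centre of (0.512, 0.296), with a measured size of 0.367 x 0.253 m (0.360 x 0.255 expected). The free-half middle is about (0.511, 0.22). I'll carry the jar over and look before placing.

```bash
python3 - <<'E'
from g import *
robot.line_to([.55,.0,.25],vel=.25); robot.line_to([.511,.217,.20],vel=.2); rep("over tray")
C=cal("wrist"); im=robot.grab_frame("wrist"); print("pred",proj(C,[.511,.217,.002],True), proj(C,[.511,.217,.002+.15],True))
s=robot.grab_frame("scene")
cv2.imwrite("pics/c7.png",np.hstack([cv2.resize(im,(400,300)),cv2.resize(s[100:340,130:450],(400,300))]))
E
```

```text
over tray 21.12 [0.5114 0.2162 0.2002] F [ 0.8 -0.1 -1.4] w 0.0532
pred [257.18391725 181.63961837] [257.57598434 272.46602779]
```

View pics/c7.png

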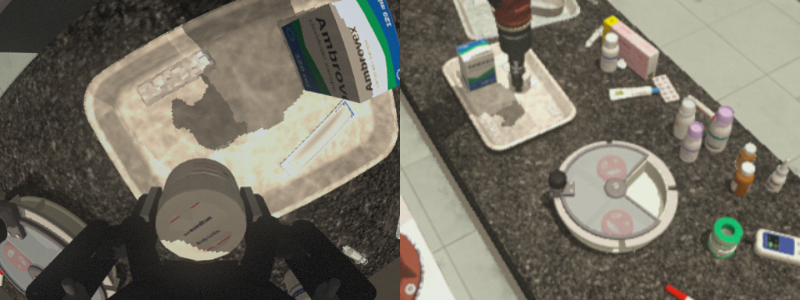

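The jar is held upright with the target area clear ((201,142) in the left half). The carton is more than 60 mm from the hand, the compartment is empty, and the knob is down. Placing now, with a guard.

```bash
python3 - <<'E'
from g import *
p=[.511,.217]
robot.line_to([*p,.10],vel=.12); 
hit=robot.line_to([*p,.082],vel=.025,guard=5); o=rep(f"touch {hit}")
robot.pause(.2); robot.set_gripper(.070); rep("open")
robot.line_to([*p,.16],vel=.08); robot.line_to([*p,.27],vel=.2); 
robot.move_pose([.42,.02,.34],[180,0,150.4]); rep("away")
s=robot.grab_frame("scene"); t=robot.grab_frame("top")
cv2.imwrite("pics/s8.png",s); cv2.imwrite("pics/t8.png",t)
cv2.imwrite("pics/c8.png",np.hstack([cv2.resize(s[100:340,130:450],(400,300),interpolation=cv2.INTER_CUBIC),cv2.resize(t[140:290,130:400],(400,222),interpolation=cv2.INTER_CUBIC)[:222].repeat(1,0) if 0 else cv2.resize(t[120:330,120:400],(400,300),interpolation=cv2.INTER_CUBIC)]))
E
```

```text
touch True 22.77 [0.5109 0.217  0.0859] F [-1.9 -0.5  5.5] w 0.0532
open 23.28 [0.5103 0.2169 0.0851] F [-0.2 -0.4 -0. ] w 0.0698
away 25.98 [0.4202 0.0204 0.3391] F [-0.4 -0.3 -0.6] w 0.0701
```

View pics/c8.png

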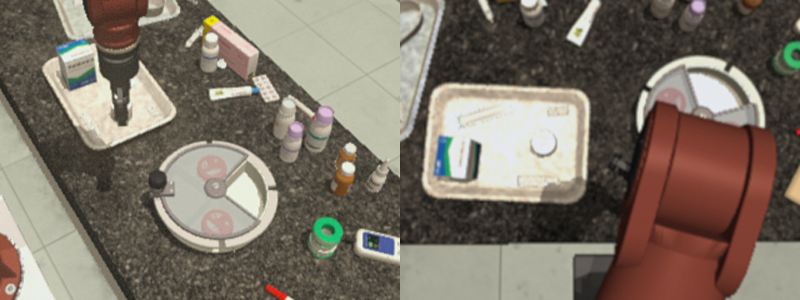

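The jar stands on the tray at (543,142), with the carton and pouch in place. Touchdown at 0.0859 matches the expected 0.0855. One numeric check of the knob height and the flat jars and goods before handing in.

```bash
python3 - <<'E'
from g import *
S=cal("scene"); s=cv2.imread("pics/s8.png"); s0=cv2.imread("pics/scene0.png")
def knob(im,p):
    q=proj(S,[*p,.109]).round().astype(int); x0,y0=q-18
    m=(cv2.cvtColor(im,cv2.COLOR_BGR2GRAY)[y0:y0+36,x0:x0+36]<38).astype(np.uint8)
    m=cv2.morphologyEx(m,cv2.MORPH_OPEN,np.ones((3,3))); n,l,st,ce=cv2.connectedComponentsWithStats(m); i=1+np.argmax(st[1:,4]); print("meas",ce[i]+[x0,y0],st[i], "home",proj(S,[*p,.109]),"riding",proj(S,[*p,.124]))
knob(s0,K(0)); knob(s,K(180))
T=cal("top"); j=[.511,.217]; print("jar px", proj(T,[*j,.049]), "seen", 120+543*.7-0, 120+142*.7)
# carton + pouch region and flat jar shift before/after
a=cv2.imread("pics/top0.png"); b=cv2.imread("pics/t8.png"); g=lambda i:np.float32(cv2.cvtColor(i,cv2.COLOR_BGR2GRAY))
print("tray goods shift",cv2.phaseCorrelate(g(a)[180:255,135:205],g(b)[180:255,135:205]))
f=lambda im:[ (ce[i]+[230,190]).round(1) for n,l,st,ce in [cv2.connectedComponentsWithStats((((cv2.cvtColor(im,cv2.COLOR_BGR2HSV)[190:350,230:370,0]<10)|(cv2.cvtColor(im,cv2.COLOR_BGR2HSV)[190:350,230:370,0]>168))&(cv2.cvtColor(im,cv2.COLOR_BGR2HSV)[190:350,230:370,1]>50)).astype(np.uint8))] for i in range(1,n) if st[i,4]>80]
print(f(s0),f(s))
E
```

```text
Traceback (most recent call last):
ValueError: attempt to get argmax of an empty sequence
```

```bash
python3 - <<'E'
from g import *
S=cal("scene"); s=cv2.imread("pics/s8.png"); s0=cv2.imread("pics/scene0.png")
G=lambda i:cv2.cvtColor(i,cv2.COLOR_BGR2GRAY)
def cut(im,p): q=proj(S,[*p,.109]).round().astype(int); return im[q[1]-26:q[1]+26,q[0]-26:q[0]+26]
for im,p in((s0,K(0)),(s,K(180))):
    q=proj(S,[*p,.109]).round().astype(int); m=cut(G(im),p)
    print("home",proj(S,[*p,.109]).round(1),"riding",proj(S,[*p,.124]).round(1),"min",m.min())
    n,l,st,ce=cv2.connectedComponentsWithStats((m<np.percentile(m,12)).astype(np.uint8)); 
    for i in range(1,n):
        if st[i,4]>40: print("  blob",(ce[i]+q-26).round(1),st[i])
cv2.imwrite("pics/k9.png",np.hstack([cv2.resize(cut(s0,K(0)),(390,390),interpolation=cv2.INTER_CUBIC),cv2.resize(cut(s,K(180)),(390,390),interpolation=cv2.INTER_CUBIC)]))
a=cv2.imread("pics/top0.png"); b=cv2.imread("pics/t8.png")
print("goods shift",cv2.phaseCorrelate(np.float32(G(a)[180:255,135:205]),np.float32(G(b)[180:255,135:205])))
def f(im):
    h=cv2.cvtColor(im,cv2.COLOR_BGR2HSV)[200:320,250:360]; m=(((h[...,0]<10)|(h[...,0]>168))&(h[...,1]>50)).astype(np.uint8)
    n,l,st,ce=cv2.connectedComponentsWithStats(m); return [(ce[i]+[250,200]).round(1) for i in range(1,n) if st[i,4]>80]
print(f(s0),f(s))
E
```

```text
home [351.7 238.7] riding [352.6 235.7] min 33
  blob [350.8 239.8] [ 17  19  18  16 170]
home [257.  242.4] riding [257.  239.3] min 37
  blob [255.2 243.5] [ 18  19  14  17 176]
  blob [248. 261.] [ 12  37  12  15 104]
goods shift ((-0.04822461353523977, 0.5228927661089742), 0.9993733536755597)
[array([302.9, 232.7]), array([302.2, 277. ])] [array([303.7, 233.9])]
```

View pics/k9.png

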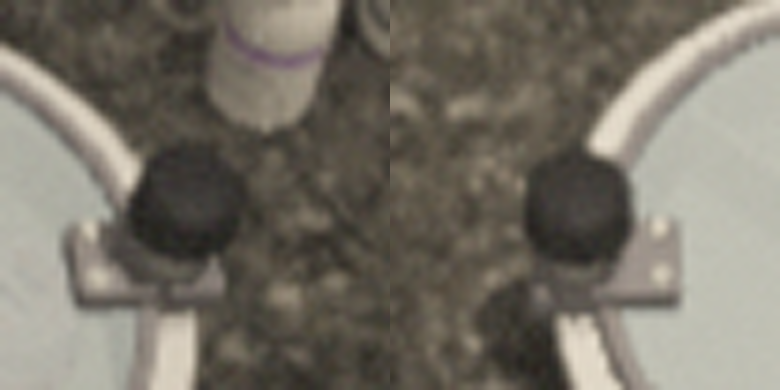

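```bash
python3 - <<'E'
from h import *
G=lambda n:np.float32(cv2.cvtColor(cv2.imread(n),cv2.COLOR_BGR2GRAY))
a,b=G("pics/top0.png"),G("pics/t8.png")
for n,(r0,r1,c0,c1) in dict(kidney=(100,220,50,150),boxes=(90,155,170,275),bench=(90,130,280,380),tray_far=(175,262,135,200),carton=(208,250,142,180)).items(): print(n,cv2.phaseCorrelate(a[r0:r1,c0:c1],b[r0:r1,c0:c1]))
a,b=G("pics/scene0.png"),G("pics/s8.png")
for n,(r0,r1,c0,c1) in dict(bottles=(180,260,345,450),fl1=(222,244,288,318),hub=(240,262,290,315),hubring=(280,305,260,340)).items(): print(n,cv2.phaseCorrelate(a[r0:r1,c0:c1],b[r0:r1,c0:c1]))
o=robot.observe(); print(o["time"])
E
```

```text
kidney ((0.01247272158821744, -0.00045944173744061345), 1.000398028532664)
boxes ((0.016727676233990962, 0.03228805948382529), 0.9854520515159324)
bench ((0.04823135720040028, 0.012506573405964616), 1.0103610129356384)
tray_far ((-0.010683952620482273, -0.007139178669405055), 1.007686831700949)
carton ((-0.04504432864279906, 0.5061868770577078), 0.9971670399771796)
bottles ((-0.07413101114623544, -0.048130086778343184), 0.8211021523784708)
fl1 ((8.394787039407401, 1.269708511388533), 0.30773570670021905)
hub ((0.971552312916323, -0.38547210100588103), 0.3912629254659017)
hubring ((-0.0020469048779290233, 0.5794432124470674), 0.9758377320766449)
26.075
```

The 0.5 px readings come from `phaseCorrelate` padding to odd sizes: the larger patch that contains the carton and pouch shows 0.01 px. Nothing on the tray moved, so I'm handing in.

```bash
python3 -c "
from plant import robot
robot.job_done(); print(robot.observe()['time'])"
```

```text
the job is handed in; nothing more can be done
the job is handed in; nothing more can be done
```

The small jar is standing upright on the free half of the tray, and I handed the job in at about 26 s of the 56 s allowed. I pulled the pin about 20 mm, turned the cover half a turn anticlockwise to the jar's compartment and let the pin drop. Then I lifted the jar out through the opening and set it down at about (0.511, 0.217).

**Checks that agreed:**
- **Pin and cover:** the pin was lowered in hand to about 1 mm above home, with only the spring's 6 N on it, then released. In the scene camera the knob sits as low as it did at the start, to about 1 mm. If it were riding on the ring it would be about 3 px higher.
- **Jar:** it touched down within 0.5 mm of the expected height and shows upright in the top picture.
- **Carton and pouch:** they shifted by no more than 0.01 px between the first and last top pictures.

**Checks that failed or disagreed:**
- **Knob detection:** the first colour mask for the knob in the wrist picture failed, so I used the predicted position, which matched the picture.
- **Shift readings:** some small image patches read a false 0.5 px shift, which I put down to the method.
- **Flat jars:** I could not confirm them to the pixel. The red mask found both before but only one after, about 1 px off, and the comparison of that jar's picture patch gave no usable match. Both show in place in the last scene picture, and the gripper never went near them.

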